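# Show the small audio player to the webcam

## Task

Three yellow audio players stand in the charging dock, handles up. Take the small one (narrower and shorter than the other two) out of the dock and hold it up in front of the webcam: upright, its front squarely facing the lens, level with and centred on the lens, the front about 15 cm from it. Finish while still holding it there, still and in the air; leave the two big players, the mouse, the USB hub, the mug and the webcam where they are.

Things in the scene. Friction and masses are not known exactly. Their poses are not given: they have to be found in the camera images.
- small_centre (a point): the small player, the one to show: a yellow casing 72 mm wide (its x) by 36 mm deep (its y) by 80 mm high (its z, up), with a flat-bar handle on top; this point is the centre of the casing, 40 mm above its underside. +y points out of its front (the side with the round loudspeaker grille and grey keypad; the back is black), z up. About 0.15 to 0.3 kg
- small_handle (a point): middle of the small player's handle bar, 75 mm above the casing's centre: the bar lies along the player's x, 60 mm long, 14 mm thick (along y) and 10 mm high; under it a clear opening 40 mm wide reaches 30 mm down to the casing's top. Same axes as the player. Pinch the bar from above across its 14 mm; the player then hangs upright below
- player_small: the same small player as a body; origin at the centre of its underside, axes as above
- player_big_a: one big player, to be left alone: 120 mm wide (x), 36 mm deep (y), casing 97 mm high, handle (90 mm long, 14 mm thick) to 137 mm; origin at the centre of its underside, +y out of its front
- player_big_b: the other big player, same as player_big_a
- dock: fixed charging dock, a black base 160 mm (x) by 250 mm (y) by 12 mm high with three slots at y = -80, 0 and +80 mm, one player in each, in any order, standing on the base's top with their fronts to the dock's +y; each slot is 44 mm wide between two rails that reach 38 mm above the table. Origin at the centre of its underside
- lens (a point): centre of the webcam's lens, on the front of a black bar 95 x 30 x 30 mm that stands 170 to 230 mm above the table. The webcam looks level along this point's -y; x is sideways, z up
- webcam: the webcam's stand, fixed: a round foot 100 mm across and a thin column, both centred 20 mm behind the lens; origin on the table straight below the lens, axes as the lens
- mouse: blue computer mouse, 100 x 60 x 34 mm, loose on the table; origin at the centre of its underside
- hub: metal USB hub, 50 x 140 x 24 mm, loose on the table; origin at the centre of its underside
- mug: white mug, 80 mm across, 90 mm high, loose on the table; origin at the centre of its underside
Mind the look-alikes: they are no part of the job. What is shaped like the player_small but red is not meant. Of the things that look like the webcam, the smaller one is meant.

How it is judged:
By the outcome, as a careful person would: the job done as asked, in the order asked, and still so for the second after the job is handed in, while the arm keeps its last pose, push and grip.
It also fails if it takes over 38 s, if anything falls off the work surface, if the arm or the gripper's body presses on something with over 40 N, if the wrist force passes 120 N, or if a joint passes its speed limit or range.

## Robot

A 7-joint arm with a two-finger parallel gripper is mounted at the origin on the work surface. World frame = base frame: x ahead of the robot, y to its left, z up, the work surface at z = 0. Lengths are in m, angles in degrees, forces in N, time in s.
With the tool pointing down it reaches from about 0.35 to 0.9 m from the base axis. Payload 7.2 kg.
Tool frame: the origin (TCP) lies at the very end of the fingers, on their centre line; the grasp point (between the pads) lies 19 mm behind it; z points along the fingers, y is the line along which they close (so a half turn about z gives the same grasp; the last joint's range is limited). The gripper opens to 85 mm and grips with 20 to 120 N. Pads are 22 mm wide; open, the fingers measure 114 mm over their backs; the gripper's body (76 mm by 85 mm) begins 54 mm behind the grasp point. The pads swing forward as they close: fully open they stand 13 mm farther back than shut.
Start: joints at [-72.892, 23.554, -0.728, 91.456, 0.321, 64.991, -4.71], TCP at [0.224, 0.583, 0.231] pointing down, gripper open.
Joint ranges: [-169.25, 169.25], [-16.82, 113.86], [-84.01, 82.57], [7.8, 145.47], [-59.2, 239.2], [7.22, 106.19], [-163.78, 163.78]. Speed limits (degrees/s): [136.94, 136.94, 172.46, 172.46, 180, 180, 180].

## Interface

Orientations are given as a 3x3 rotation matrix whose columns are the frame's x, y, z axes.
In Python, from rig import * gives the robot as it stands.
- The arm moves only by the tool servo_tool, never from a script. Its arguments are lists of equal length, an entry for each row: "gripper": the closure, from 0 (fully open) to 1 (shut); "offset": the shift along the tool's x, y, z in mm, a list of three; "twist": the turn, a rotation vector about the tool's x, y, z in degrees, a list of three. A call has exactly 8 rows; each row is the pose to reach, as a shift and turn from the pose commanded when the call began, along the tool's axes at that moment; what a row does not reach only later rows make up. A row lasts 1/8 s, in which the tool goes at most 62.5 mm and 10.7 degrees, less where a joint would pass 70% of its speed; a pose out of reach is approached as far as the arm can. A call with a gripper value outside its range is refused whole. The fingers move at their own pace and stop on an object; "squeeze" is the grip in N (left out, the last holds). Time passes only in rows, so rows that repeat a pose let the fingers close, or fill a call up. It gives the time, the measured TCP pose, the force, the opening and the grip force at its end, in the units of the state.
- read_state(): the state, without advancing time (a new reading comes with each control period).
- get_image(name): name is "scene" or "top" or "wrist"; returns a dict with "pixels" (480x640x3 uint8, red, green, blue), "fov_y" (degrees; the focal length in pixels is half the picture's height over the tangent of half this angle, whatever the lens; pixels are square), "cx", "cy" (the principal point, pixels), "R" (3x3) and "t" (3): a world point X has camera coordinates R X + t. Camera axes: x right, y down, z forward; pixel columns grow to the right and rows downward; lengths in m; the calibration is good to about 2 mm. The wrist camera is an equidistant fisheye: a pixel r from the principal point sees the ray r / f radians off the axis. A picture is of the moment at which its call begins. There is no depth.
- job_done(): hands the job in; it is judged then, once.
The state is a dict: "clock": time; "q": joint angles; "joint_vel": joint speeds; "tau": joint torques, N m; "ee_pos": TCP position; "eef_rot": TCP orientation; "contact_force": force on the tool from outside, world axes, zero at the start; "moment": the same for the moment, N m; "width": finger opening in m; "grip_force": force on a finger pad.
Only numpy, scipy, OpenCV 4.12 (cv2) and the standard library are available. Lean on these libraries where they do the work, as an engineer would, in place of code of your own. Each camera call takes 0.05 s, during which the arm holds its last target. There are 200 camera calls.

## Working session

There is one attempt and no reset: what is moved stays moved. The work goes in short steps, Python scripts to look and compute and a tool call to move; the robot and the scene stay as the last step left them, time stands still between calls to the robot, and variables do not carry over. Pictures are saved under pics/ and viewed, at most 10 in all, crops included, and the job is handed in when it is done.

Besides the shell and the picture viewer there is one more tool, called after "Emit:" by a JSON object that holds its "op" and its "data", one argument or row to a line. servo_tool: Moves the arm, as the interface text tells. Its arguments: {"type":"object","properties":{"gripper":{"type":"array"},"offset":{"type":"array"},"twist":{"type":"array"},"squeeze":{"type":"number"}},"required":["gripper","offset","twist"]}

```bash
mkdir -p pics; cat > h.py <<'E'
from rig import *
import numpy as np, cv2
def grab(n,f=None):
    d=get_image(n); p=np.array(d["pixels"]); d["pixels"]=p
    if f: cv2.imwrite("pics/"+f,p[:,:,::-1])
    return d
def ray(d,u,v):
    R=np.array(d["R"]);t=np.array(d["t"]);f=240/np.tan(np.radians(d["fov_y"])/2)
    a=np.array([u-d["cx"],v-d["cy"]],float)
    if d.get("name")=="wrist":
        r=np.linalg.norm(a);c=np.array([*(a/max(r,1e-9)*np.sin(r/f)),np.cos(r/f)])
    else: c=np.array([a[0]/f,a[1]/f,1])
    return -R.T@t, R.T@c
def onz(d,u,v,z):
    o,r=ray(d,u,v); return o+r*(z-o[2])/r[2]
def tri(rs):
    A=0;b=0
    for o,r in rs:
        r=r/np.linalg.norm(r);P=np.eye(3)-np.outer(r,r);A=A+P;b=b+P@o
    return np.linalg.solve(A,b)
E
python3 - <<'E'
from h import *
a=grab("scene");b=grab("top")
cv2.imwrite("pics/s1.png",a["pixels"][:,:,::-1]);cv2.imwrite("pics/t1.png",b["pixels"][:,:,::-1])
for d in(a,b):
    print(d["fov_y"],np.round(ray(d,d["cx"],d["cy"]),3).tolist())
s=read_state();print(s["clock"],s["ee_pos"],np.round(s["eef_rot"],3).tolist())
E
```

```text
45.88724478472526 [[1.271, 0.333, 0.964], [-0.626, -0.278, -0.728]]
54.76064792751872 [[0.455, 0.024, 1.08], [0.071, -0.003, -0.997]]
0.1 [0.22401587 0.58300238 0.23056205] [[-0.934, 0.359, -0.0], [0.359, 0.934, -0.001], [-0.0, -0.001, -1.0]]
```

View pics/s1.png

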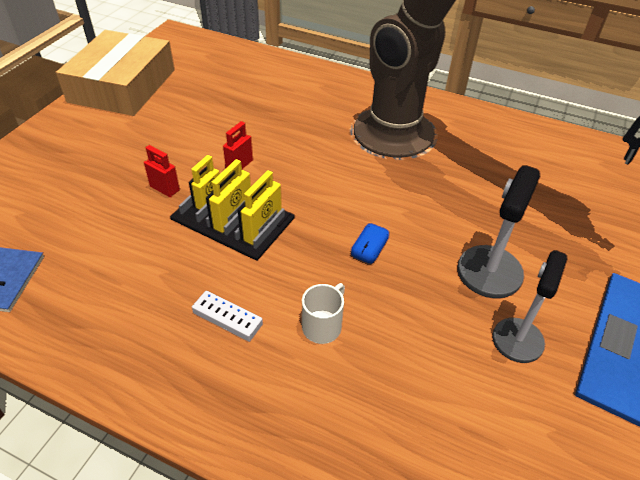

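View pics/t1.png

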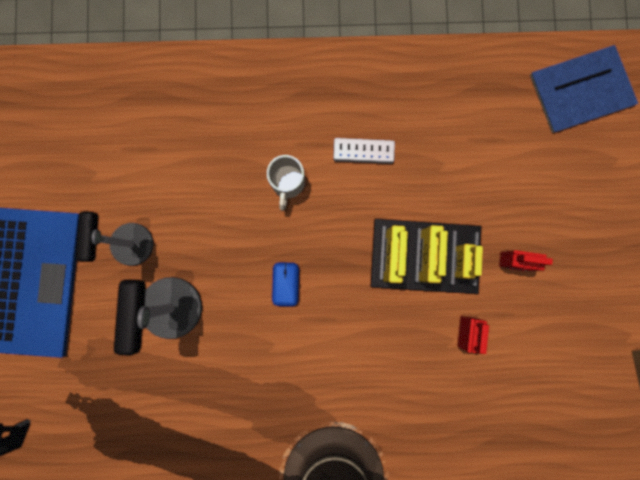

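The scene shows the dock at scene (232,218) / top (427,256), with the webcam pair on the left in the top view.

Candidates for the player, in top-view pixels:
- Yellow at (397,254), (433,254) and (468,261).
- Red at (528,260) and (477,336). These are excluded by colour.

The third yellow one, scene (203,180), is narrower and shorter, so it is the small player.

Candidates for the webcam:
- Foot at top (131,244), scene (518,340), smaller.
- Foot at top (172,308), scene (490,270), larger.

The smaller one is meant. I'll confirm both choices with one enlarged crop.

```bash
python3 - <<'E'
import cv2,numpy as np
a=cv2.imread("pics/s1.png");b=cv2.imread("pics/t1.png")
def c(i,x,y,w): return cv2.resize(i[y:y+w*3//4,x:x+w],(400,300),interpolation=cv2.INTER_CUBIC)
o=np.vstack([np.hstack([c(a,165,140,140),c(a,480,240,160)]),np.hstack([c(b,370,205,120),c(b,65,190,140)])])
cv2.imwrite("pics/c1.png",o)
E
```

```text
(no output)
```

View pics/c1.png

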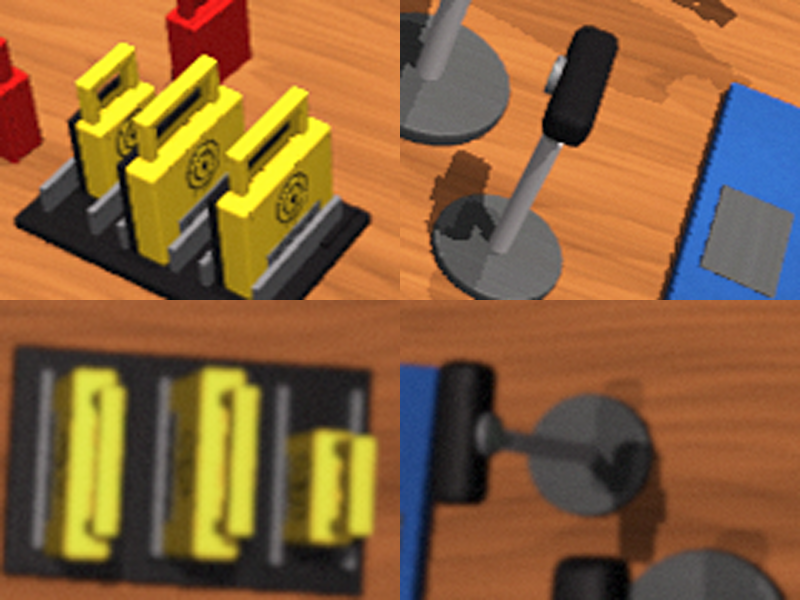

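The crop confirms the target: the left yellow player in the top-left pane is clearly the smaller one. Its handle bar is at about (478,260.5) in the top image and (191,167) in scene. The webcam is the smaller one, with its lens at about scene (541,270) and top (98,237.5), facing the dock. Next I'll compute positions.

```bash
python3 - <<'E'
from h import *
a=grab("scene");b=grab("top");r=lambda x:np.round(x,4).tolist()
C=lambda x,y:(370+x*.3,205+(y-300)*.3)
D=[onz(b,*C(*p),.012) for p in((15,347),(372,370),(362,592),(5,573))]
print("dock",[r(d) for d in D],"c",r(np.mean(D,0)))
y=D[0]-D[1]+D[3]-D[2];print("dock yaw of y",np.degrees(np.arctan2(-y[0],y[1])), [np.linalg.norm(D[i]-D[i-1]) for i in range(4)])
H=[onz(b,*C(*p),.132) for p in((352,433),(376,437),(372,537),(347,535))];print("handle",[r(h) for h in H],r(np.mean(H,0)))
S=lambda x,y:(165+x*.35,140+y*.35)
print("scene handle top ends",r(onz(a,*S(84,84),.132)),r(onz(a,*S(127,46),.132)),r(onz(a,*S(106,66),.132)))
print("tri handle",r(tri([ray(a,*S(106,66)),ray(b,*C(363,485))])))
W=lambda x,y:(65+(x-400)*.35,190+(y-300)*.35);V=lambda x,y:(480+(x-400)*.4,240+y*.4)
print("foot",r(onz(b,*W(590,455),.008)),r(onz(a,*V(497,247),.008)))
L=tri([ray(a,*V(552,76)),ray(b,*W(494,436))]);print("lens",r(L))
# bar
g=b["pixels"].max(2);m=((g<45)*255).astype(np.uint8);m[:, :70]=0;m[:,110:]=0;m[:200]=0;m[270:]=0
cs=max(cv2.findContours(m,0,2)[0],key=cv2.contourArea);R=cv2.minAreaRect(cs);print(R)
P=[onz(b,*p,L[2]+.01) for p in cv2.boxPoints(R)];print("bar",[r(p) for p in P],r(np.mean(P,0)))
for i in range(4):
    d=P[i]-P[i-1];print(np.linalg.norm(d),np.degrees(np.arctan2(d[1],d[0])))
E
```

```text
dock [[0.5781, -0.1111, 0.012], [0.5552, -0.3585, 0.012], [0.4022, -0.3435, 0.012], [0.422, -0.0986, 0.012]] c [0.4894, -0.2279, 0.012]
dock yaw of y -4.9509716501479275 [np.float64(0.15664140286870204), np.float64(0.24841193083872382), np.float64(0.1537652759193837), np.float64(0.24574717424964684)]
handle [[0.5054, -0.3011, 0.132], [0.5026, -0.3157, 0.132], [0.4414, -0.31, 0.132], [0.4431, -0.2948, 0.132]] [0.4731, -0.3054, 0.132]
scene handle top ends [0.5065, -0.3039, 0.132] [0.4525, -0.2989, 0.132] [0.4807, -0.3004, 0.132]
tri handle [0.4731, -0.3079, 0.1239]
foot [0.5354, 0.4532, 0.008] [0.541, 0.455, 0.008]
lens [0.5351, 0.4372, 0.2056]
((88.7574234008789, 241.4257354736328), (25.870967864990234, 58.01066970825195), 5.7105937004089355)
bar [[0.4768, 0.4788, 0.2156], [0.5847, 0.4691, 0.2156], [0.5785, 0.4208, 0.2156], [0.4707, 0.4309, 0.2156]] [0.5277, 0.4499, 0.2156]
0.04826330811179913 82.73878487222854
0.1083493257236096 -5.161617200784593
0.04869512529752634 -97.3055345145483
0.10829671878185693 174.61081490865791
```

Emit:
{"op": "servo_tool", "data": {
  "gripper": [0,0,0,0,0,0,0,0],
  "offset": [
    [-10,-12,-50],
    [-45,-50,-90],
    [-85,-95,-110],
    [-130,-145,-110],
    [-172,-195,-110],
    [-215,-245,-110],
    [-257,-295,-110],
    [-300,-345,-110]
  ],
  "twist": [
    [0,0,-2],
    [0,0,-4],
    [0,0,-6],
    [0,0,-8],
    [0,0,-10],
    [0,0,-12],
    [0,0,-14],
    [0,0,-16]
  ]
}}

```text
clock: 1.2
ee_pos: [0.3738, 0.1712, 0.3415]
eef_rot: [[-0.996, 0.086, 0.0], [0.086, 0.996, 0.001], [-0.0, 0.001, -1.0]]
contact_force: [0.6, -0.3, -0.7]
width: 0.0854
grip_force: 0.0
```

Emit:
{"op": "servo_tool", "data": {
  "gripper": [0,0,0,0,0,0,0,0],
  "offset": [
    [-17,-57,0],
    [-34,-114,0],
    [-51,-171,10],
    [-68,-228,20],
    [-85,-285,35],
    [-102,-342,50],
    [-118,-398,65],
    [-133,-449,80]
  ],
  "twist": [
    [0,0,0],
    [0,0,0],
    [0,0,0],
    [0,0,0],
    [0,0,0],
    [0,0,0],
    [0,0,0],
    [0,0,0]
  ]
}}

```text
clock: 2.2
ee_pos: [0.4671, -0.2874, 0.2608]
eef_rot: [[-0.996, 0.087, 0.0], [0.087, 0.996, -0.0], [-0.001, -0.0, -1.0]]
contact_force: [1.1, 1.2, -0.2]
width: 0.0854
grip_force: 0.0
```

```bash
python3 - <<'E'
from h import *
w=grab("wrist","w1.png");s=read_state()
print(s["clock"],s["ee_pos"],np.round(s["eef_rot"],3).tolist(),np.round(s["q"],1),w["fov_y"],w["cx"],w["cy"],np.round(w["R"],3).tolist(),np.round(w["t"],3))
E
```

```text
2.25 [ 0.46580836 -0.29393576  0.25879788] [[-0.996, 0.092, -0.002], [0.092, 0.996, -0.005], [0.002, -0.005, -1.0]] [ -9.9  18.5  47.4 102.1 -14.5  65.7 126.8] 65.70646984690485 319.44601868467583 240.8681088184707 [[0.087, 0.996, 0.001], [0.946, -0.083, 0.315], [0.314, -0.026, -0.949]] [ 0.245 -0.516  0.254]
```

View pics/w1.png

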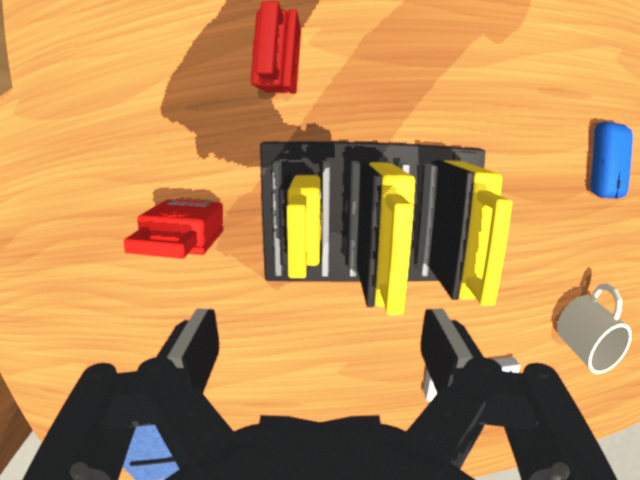

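The wrist view shows the small handle bar's top at (288–307, 195–277), between the fingers' columns. The big players are to its right.

```bash
python3 - <<'E'
from h import *
w=grab("wrist");w["name"]="wrist";r=lambda x:np.round(x,4).tolist()
s=read_state();E=np.array(s["eef_rot"]);print(r(s["ee_pos"]))
P=[onz(w,*p,.132) for p in((288,196),(306,195),(307,277),(288,277))]
print([r(p) for p in P]);c=np.mean(P,0);print(r(c),np.degrees(np.arctan2(*(P[3]+P[2]-P[0]-P[1])[1::-1])))
T=c.copy();T[2]=.108;print("tool offset mm",r(E.T@(T-s["ee_pos"])*1000), np.degrees(np.arctan2(E[1,1],E[0,1])))
D=[onz(w,*p,.012) for p in((262,143),(484,149),(265,280))];print([r(d) for d in D])
E
```

```text
[0.4651, -0.2911, 0.2593]
[[0.4376, -0.3145, 0.132], [0.4382, -0.3012, 0.132], [0.5035, -0.3072, 0.132], [0.5022, -0.3222, 0.132]]
[0.4704, -0.3113, 0.132] -5.999176334678597
tool offset mm [-7.6357, -18.9489, 151.3967] 84.59652134016466
[[0.4011, -0.3485, 0.012], [0.4237, -0.1075, 0.012], [0.5554, -0.3657, 0.012]]
```

Emit:
{"op": "servo_tool", "data": {
  "gripper": [0,0,0,0,0,0,0,0],
  "offset": [
    [-7,-18,20],
    [-7,-18,50],
    [-7,-18,85],
    [-7,-18,115],
    [-7,-18,135],
    [-7,-18,145],
    [-7,-18,150],
    [-7,-18,150]
  ],
  "twist": [
    [0,0,0],
    [0,0,0],
    [0,0,0],
    [0,0,0],
    [0,0,0],
    [0,0,0],
    [0,0,0],
    [0,0,0]
  ]
}}

```text
clock: 3.3
ee_pos: [0.4724, -0.3042, 0.1116]
eef_rot: [[-0.996, 0.087, 0.0], [0.087, 0.996, -0.0], [-0.0, 0.0, -1.0]]
contact_force: [-0.3, -0.4, -0.3]
width: 0.0855
grip_force: 0.0
```

```bash
python3 - <<'E'
from h import *
w=grab("wrist");a=grab("scene")
cv2.imwrite("pics/w2.png",np.hstack([cv2.resize(w["pixels"],(400,300)),cv2.resize(a["pixels"][100:280,140:380],(400,300))])[:,:,::-1]);print(read_state()["ee_pos"])
E
```

```text
[ 0.47257852 -0.30437763  0.11197764]
```

View pics/w2.png

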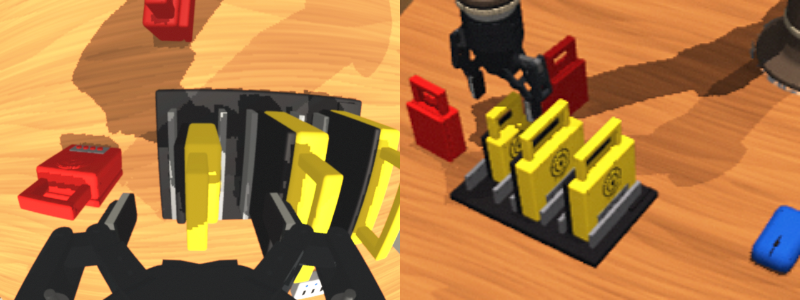

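The fingers straddle the small handle: pads at x≈133 and 268, bar at about 197 in the left pane. I'll shift slightly and close.

Emit:
{"op": "servo_tool", "data": {
  "gripper": [0,0.3,0.9,0.9,0.9,0.9,0.9,0.9],
  "offset": [
    [0,-3,4],
    [0,-3,4],
    [0,-3,4],
    [0,-3,4],
    [0,-3,4],
    [0,-3,4],
    [0,-3,4],
    [0,-3,4]
  ],
  "twist": [
    [0,0,0],
    [0,0,0],
    [0,0,0],
    [0,0,0],
    [0,0,0],
    [0,0,0],
    [0,0,0],
    [0,0,0]
  ],
  "squeeze": 45
}}

```text
clock: 4.4
ee_pos: [0.472, -0.3071, 0.1074]
eef_rot: [[-0.996, 0.087, 0.0], [0.087, 0.996, 0.0], [-0.0, 0.0, -1.0]]
contact_force: [-0.4, 2.4, 4.0]
width: 0.013
grip_force: 44.2
```

Emit:
{"op": "servo_tool", "data": {
  "gripper": [0.9,0.9,0.9,0.9,0.9,0.9,0.9,0.9],
  "offset": [
    [0,0,-8],
    [0,0,-22],
    [0,0,-45],
    [0,0,-75],
    [0,0,-110],
    [0,0,-145],
    [0,0,-175],
    [0,0,-190]
  ],
  "twist": [
    [0,0,0],
    [0,0,0],
    [0,0,0],
    [0,0,0],
    [0,0,0],
    [0,0,0],
    [0,0,0],
    [0,0,0]
  ]
}}

```text
clock: 5.4
ee_pos: [0.472, -0.3077, 0.2994]
eef_rot: [[-0.996, 0.088, 0.002], [0.088, 0.996, -0.001], [-0.002, -0.001, -1.0]]
contact_force: [-0.3, 0.3, -3.2]
width: 0.0135
grip_force: 44.1
```

Emit:
{"op": "servo_tool", "data": {
  "gripper": [0.9,0.9,0.9,0.9,0.9,0.9,0.9,0.9],
  "offset": [
    [1,20,0],
    [2,65,0],
    [3,120,0],
    [4,180,0],
    [6,240,0],
    [7,300,0],
    [8,355,0],
    [9,400,0]
  ],
  "twist": [
    [0,0,0],
    [0,0,0],
    [0,0,0],
    [0,0,0],
    [0,0,0],
    [0,0,0],
    [0,0,0],
    [0,0,0]
  ]
}}

```text
clock: 6.4
ee_pos: [0.4974, 0.0945, 0.2971]
eef_rot: [[-0.996, 0.086, -0.001], [0.086, 0.996, 0.0], [0.001, 0.0, -1.0]]
contact_force: [0.6, 0.1, -2.0]
width: 0.0132
grip_force: 44.1
```

Emit:
{"op": "servo_tool", "data": {
  "gripper": [0.9,0.9,0.9,0.9,0.9,0.9,0.9,0.9],
  "offset": [
    [0,30,0],
    [0,60,0],
    [0,85,0],
    [0,95,0],
    [0,100,0],
    [0,100,0],
    [0,100,0],
    [0,100,0]
  ],
  "twist": [
    [0,0,0],
    [0,0,0],
    [0,0,0],
    [0,0,0],
    [0,0,0],
    [0,0,0],
    [0,0,0],
    [0,0,0]
  ]
}}

```text
clock: 7.4
ee_pos: [0.5068, 0.191, 0.2975]
eef_rot: [[-0.996, 0.089, 0.0], [0.089, 0.996, 0.0], [-0.0, 0.0, -1.0]]
contact_force: [0.5, 0.0, -2.4]
width: 0.0132
grip_force: 44.1
```

```bash
python3 - <<'E'
from h import *
w=grab("wrist","w3.png");a=grab("scene","s3.png");b=grab("top","t3.png");s=read_state()
c=lambda d,x,y,W:cv2.resize(d["pixels"][y:y+W*3//4,x:x+W],(400,300),interpolation=cv2.INTER_CUBIC)
W=cv2.resize(w["pixels"],(400,300))
cv2.imwrite("pics/c3.png",np.vstack([np.hstack([W,c(a,380,150,240)]),np.hstack([c(b,75,200,100),c(b,65,170,240)])])[:,:,::-1])
print(s["clock"],s["ee_pos"],np.round(s["eef_rot"],3).tolist())
E
```

```text
7.55 [0.50666485 0.19143533 0.29737046] [[-0.996, 0.088, 0.0], [0.088, 0.996, 0.0], [-0.0, 0.0, -1.0]]
```

View pics/c3.png

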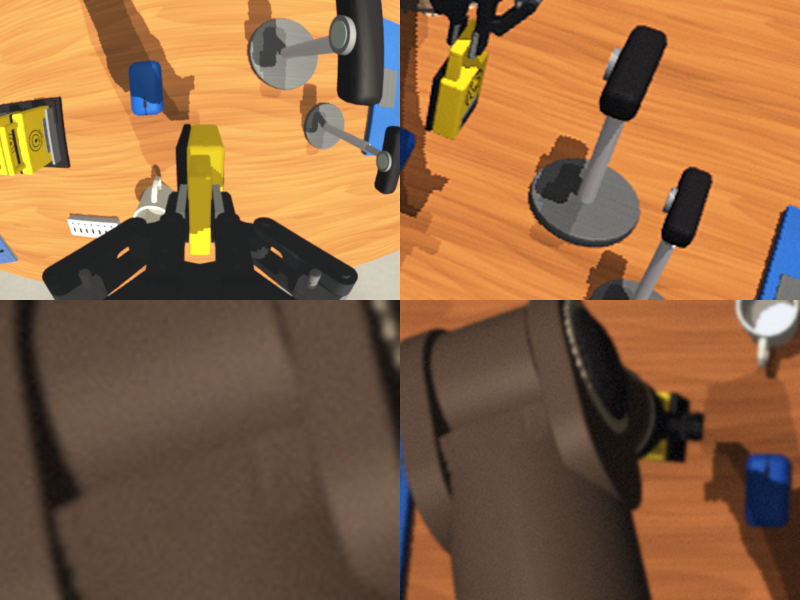

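View pics/w3.png

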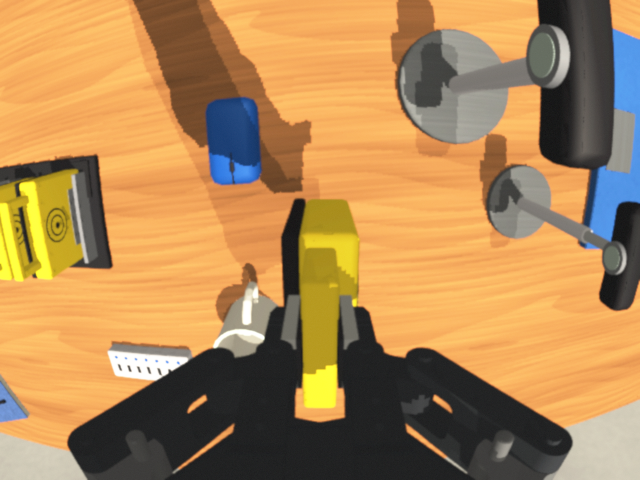

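The wrist view shows the small webcam's lens at (613,258) and its bar at (600–640, 203–308). The player hangs upright at (330,250). In scene, the lens is at about (541,270). I'll triangulate the lens, take the bar's yaw from its edges, and check the player.

```bash
python3 - <<'E'
from h import *
w=grab("wrist");w["name"]="wrist";a=grab("scene");b=grab("top");r=lambda x:np.round(x,4).tolist()
t1=cv2.imread("pics/t1.png");s1=cv2.imread("pics/s1.png")
# lens
ra=ray(a,540.8,270.4);rb=ray(b,98,237.4);rw=ray(w,613,258)
for n,x in(("ab",[ra,rb]),("aw",[ra,rw]),("bw",[rb,rw]),("all",[ra,rb,rw])):print(n,r(tri(x)))
def edges(img,d,box,th,excl=0.3):
    x0,y0,x1,y1=box;m=np.zeros(img.shape[:2],np.uint8);m[y0:y1,x0:x1]=(img.max(2)[y0:y1,x0:x1]<th)*255
    c=max(cv2.findContours(m,0,2)[0],key=cv2.contourArea);m[:]=0;cv2.drawContours(m,[c],-1,255,-1)
    rows=np.where(m.any(1))[0];h=len(rows);print(cv2.boundingRect(c))
    for side in(0,1):
        p=[]
        for y in rows[int(.2*h):int(.8*h)+1]:
            xs=np.where(m[y])[0];p.append((xs[0] if side==0 else xs[-1],y))
        p=np.array(p,float)
        # robust: line fit, drops lens rows
        vx,vy,cx,cy=cv2.fitLine(p.astype(np.float32),cv2.DIST_WELSCH,0,.01,.01).ravel()
        res=abs((p[:,0]-cx)*vy-(p[:,1]-cy)*vx);q=p[res<1.2]
        A=np.array([v/np.linalg.norm(v) for v in(ray(d,*k)[1] for k in q)])
        n=np.linalg.svd(A)[2][2];D=np.cross(n,[0,0,1]);D*=np.sign(D[0]);print(side,len(q),len(p),"yaw",np.degrees(np.arctan2(D[1],D[0])))
edges(t1,b,(72,200,112,270),60)
edges(s1,a,(530,245,575,300),60)
edges(w["pixels"],w,(595,195,640,315),60)
E
```

```text
ab [0.5354, 0.4371, 0.2059]
aw [0.5396, 0.437, 0.2111]
bw [0.5348, 0.4304, 0.2194]
all [0.5376, 0.4365, 0.2102]
(73, 212, 39, 58)
0 36 36 yaw -6.175277907701303
1 18 36 yaw -6.233181993593542
(537, 251, 30, 47)
0 27 29 yaw -5.0959717774552935
1 29 29 yaw -3.5961085095776686
(612, 203, 28, 61)
0 10 37 yaw 36.848192552743214
1 34 37 yaw -6.000619099531599
```

Emit:
{"op": "servo_tool", "data": {
  "gripper": [0.9,0.9,0.9,0.9,0.9,0.9,0.9,0.9],
  "offset": [
    [-1,10,4],
    [-2,25,10],
    [-4,45,18],
    [-5,60,26],
    [-6,72,31],
    [-7,78,34],
    [-7,80,34],
    [-7,80,34]
  ],
  "twist": [
    [0,0,0.5],
    [0,0,0.5],
    [0,0,0.5],
    [0,0,0.5],
    [0,0,0.5],
    [0,0,0.5],
    [0,0,0.5],
    [0,0,0.5]
  ]
}}

```text
clock: 8.7
ee_pos: [0.5208, 0.2704, 0.2636]
eef_rot: [[-0.995, 0.097, 0.0], [0.097, 0.995, 0.0], [-0.0, 0.0, -1.0]]
contact_force: [-0.9, 0.6, -1.9]
width: 0.013
grip_force: 44.1
```

```bash
python3 - <<'E'
from h import *
w=grab("wrist","w4.png");a=grab("scene","s4.png");s=read_state()
W=w["pixels"];c=lambda p,x,y,k:cv2.resize(p[y:y+k*3//4,x:x+k],(400,300),interpolation=cv2.INTER_CUBIC)
cv2.imwrite("pics/c4.png",np.vstack([np.hstack([c(W,240,180,160),c(W,200,280,240)]),np.hstack([c(a["pixels"],410,140,120),c(a["pixels"],480,220,160)])])[:,:,::-1])
print(s["clock"],s["ee_pos"],np.round(s["eef_rot"],3).tolist(),s["contact_force"],s["moment"])
E
```

```text
8.8 [0.52085693 0.27022423 0.26369451] [[-0.995, 0.097, 0.0], [0.097, 0.995, 0.0], [-0.0, 0.0, -1.0]] [-0.09394017  0.32665865 -2.76440313] [-0.01124624 -0.02213029 -0.00530171]
```

View pics/c4.png

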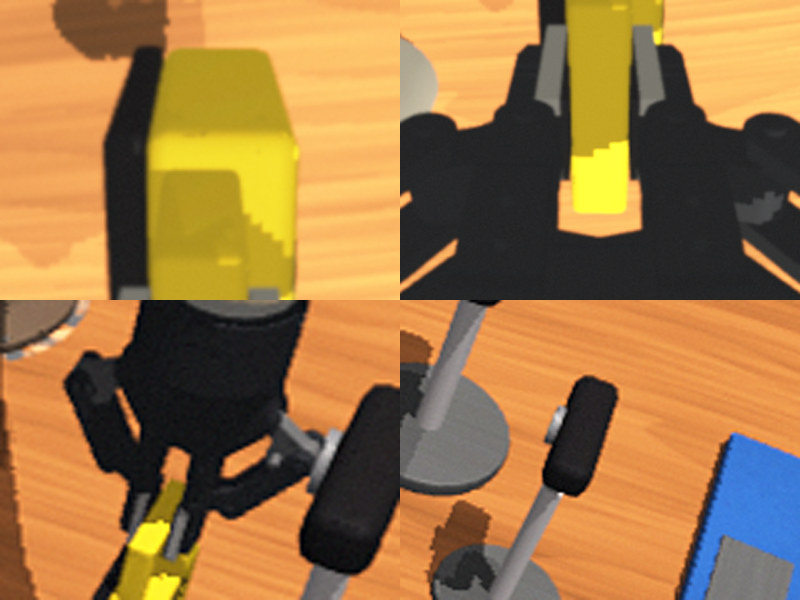

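View pics/s4.png

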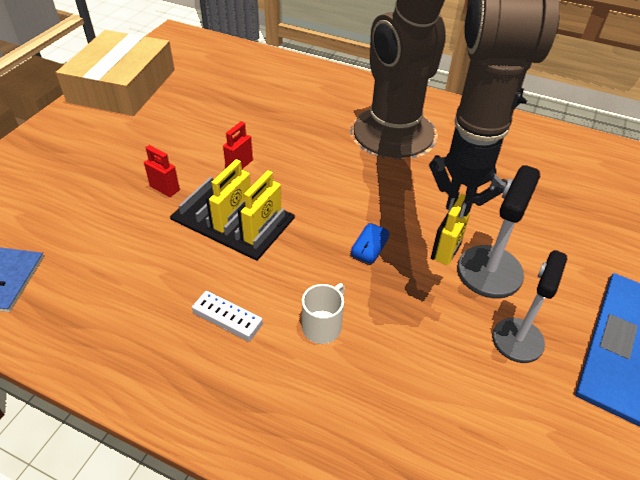

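The scene shows the player held at (450,240), front toward the small webcam at (545,270). The big players, mouse, hub and mug are in place. One numeric check of where the player hangs:

```bash
python3 - <<'E'
from h import *
w=grab("wrist");w["name"]="wrist";s=read_state();E=np.array(s["eef_rot"]);p=np.array(s["ee_pos"]);zc=p[2]-.0554
g=lambda u,v,z:np.round((E.T@(onz(w,u,v,z)-p)*1000)[:2],1)
print("top edge (-x side; expect tool x +36, y -18/18)",g(300,234,zc+.04),g(357.5,236,zc+.04))
print("bottom edge",g(306,200,zc-.04),g(348,201,zc-.04))
print("handle end (expect -30)",g(320,408,zc+.08))
E
```

```text
top edge (-x side; expect tool x +36, y -18/18) [31.1 -8. ] [30.2 17.6]
bottom edge [29.5 -8.1] [28.9 19.4]
handle end (expect -30) [-33.7   0.8]
```

Player is centred to about 4 mm along x and within about 1° of upright. I'll make a small correction and settle.

Emit:
{"op": "servo_tool", "data": {
  "gripper": [0.9,0.9,0.9,0.9,0.9,0.9,0.9,0.9],
  "offset": [
    [1,0,0],
    [2,0,0],
    [3,0,0],
    [3,0,0],
    [3,0,0],
    [3,0,0],
    [3,0,0],
    [3,0,0]
  ],
  "twist": [
    [0,0,0],
    [0,0,0],
    [0,0,0],
    [0,0,0],
    [0,0,0],
    [0,0,0],
    [0,0,0],
    [0,0,0]
  ]
}}

```text
clock: 9.85
ee_pos: [0.5176, 0.2711, 0.2633]
eef_rot: [[-0.995, 0.096, -0.0], [0.096, 0.995, 0.0], [0.0, 0.0, -1.0]]
contact_force: [0.3, 0.5, -2.2]
width: 0.0132
grip_force: 44.1
```

```bash
python3 -c "
from rig import *
s=read_state();print(s['clock'],s['ee_pos'],s['width'],s['grip_force']);print(job_done())"
```

```text
9.85 [0.51764139 0.27108366 0.26327678] 0.013241015930874993 44.14082407951355
the job is handed in; nothing more can be done
None
```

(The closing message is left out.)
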